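Catch the pipe carriage on the inspection rail

TASK

Press the release plunger fully down so that the carriage with the pipe test piece runs down the inclined rail; let it run free over the first 10 cm, then catch it by its upright post, bring it to a standstill well before the buffer at the low end and keep it still for a second. Then ease it down until it rests softly against the buffer, and let go. The pipe must not be touched or jolted off its shallow rests, and the other things on the table stay where they are.

Things in the scene. Friction and masses are not known exactly. Their poses are not given: they have to be found in the camera images.
- rack: Inclined rail fixed on the table, at a new place and yaw each time: grey base 150 x 660 mm, two steel rails that fall towards the rack's own -y by 34 mm per m (1.9 degrees). Origin: on the table under its middle; y points uphill along the rail, x away from the robot, z up. Post and plunger are on its -x side, towards the robot.
- buffer (a point): Face of the rubber-tipped buffer at the low end of the rail, where the tray's front rim comes to rest (tray middle 64 mm uphill of it, at carriage travel 0.46).
- carriage (a joint): Travel of the carriage down the rail, m: 0 at the top, held by the plunger's stop plate; 0.46 against the buffer. Mass with post 0.51 kg, pipe 0.30 kg (each x 0.7 to 1.4), drag 0.04 N plus 0.8 N s/m: released, it starts at about 0.28 m/s2, passes 0.2 m after about 1.5 s at 0.18 to 0.26 m/s, 0.46 m after 2.2 to 3.1 s at 0.19 to 0.33 m/s. It does not stay on the slope by itself.
- cradle (a point): Middle of the tray's deck, under the pipe; moves with the carriage. The tray is level, aluminium, 104 mm (rack's x) x 126 mm (along the rail), its rim 22 mm high above the deck. At carriage travel q it is at x 0, y 0.230 - 0.999 q, z 0.0978 - 0.034 q (m) in the rack's frame.
- post_foot (a point): Upright square steel post, 18 x 18 mm, 78 mm high, on an arm of the carriage: catch and hold the carriage by it. This point: centre of its foot, level with the tray's deck, 120 mm from the tray's middle along the rack's -x. Axes as the rack's. Free space 59 mm between post and tray; along the rail nothing stands beside it. The arm (24 x 10 mm) lies below foot level.
- post_top (a point): Centre of the top face of the grip post, 78 mm above its foot; moves with the carriage.
- plunger (a joint): How far the release plunger is pressed down, m: 0 up (carriage held), 0.016 fully down (carriage free from about 0.009). It takes 4 to 6 N, moves stiffly (damping 15 N s/m) and stays where it is left.
- pad_top (a point): Centre of the top of the plunger's round black pad, 40 mm in diameter, 130 mm above the table when up, 114 mm when down; to be pressed straight down. At x -0.215, y -0.050 (m) in the rack's frame: 95 mm to the robot's side of the line along which the post runs. Moves with the plunger.
- pipe: Steel pipe test piece with a weld seam, 42 mm in diameter, 90 mm long, 0.30 kg, lying loose across the tray (along the rack's x) on two pairs of small rubber rests, 7 mm apart along the rail. Origin: its centre, 37 mm above the deck; its top is 58 mm above the deck. The hollow is only 0.3 mm deep: a sudden change of the tray's speed by 0.13 m/s or more rolls the pipe off.
- coupon_tall: Bystander: upright pipe piece, 48 mm in diameter, 85 mm high, beside the rack or on the robot's side of it. Origin: centre of its underside.
- coupon_short: Bystander: upright pipe piece, 60 mm in diameter, 50 mm high, beside the rack or on the robot's side of it. Origin: centre of its underside.
- gauge_case: Bystander: flat black gauge case, 70 x 150 x 32 mm, beside the rack or on the robot's side of it. Origin: centre of its underside.
- caliper: Bystander: caliper lying flat, 210 mm long, 13 mm thick, on the robot's side of the rack. Origin: under the middle of its beam.
- marker: Bystander: red marker pen, 120 mm long, 18 mm thick, lying on the robot's side of the rack. Origin: underside, middle.
- scale: Bystander: steel scale, 200 x 30 x 4 mm, lying on the robot's side of the rack. Origin: centre of its underside.
Things that resemble listed ones, but are neither listed nor needed, are in the scene too. Leave any green look-alike of the pipe alone.

How it is judged (in metres and radians):
On the way, in this order (a step that is already met when the one before it is completed fails the run):
1. the plunger is pressed down (value of joint plunger above 0.013 m), for 0.05 s.
2. the carriage runs free over the first stretch (value of joint carriage above 0.08 m and velocity of joint carriage above 0.1 m/s and contact force between the fingers and anything else below 0.1 N), for 0.05 s.
3. the carriage is caught and kept at a standstill well before the buffer (value of joint carriage between 0.09 and 0.435 m and velocity of joint carriage between -0.03 and 0.03 m/s), for 0.8 s.
4. the carriage is eased down to the buffer (value of joint carriage above 0.452 m), for 0.05 s.
At the end, for the whole second after the job is handed in: The carriage rests against the buffer (within 10 mm), at rest and released, with the pipe still lying on its rests (within 8 mm along the rail) and the plunger down (value of joint carriage above 0.45 m and value of joint plunger above 0.01 m and linear speed of pipe below 0.02 m/s and velocity of joint carriage below 0.02 m/s and y of pipe in the frame of post_foot between -0.008 and 0.008 m and z of pipe in the frame of post_foot above 0.03 m); the robot touches nothing.
It fails at once if the pipe is jolted off its rests (more than 10 mm along the rail, or 10 mm up or down) (y of pipe in the frame of post_foot above 0.01 m or y of pipe in the frame of post_foot below -0.01 m or z of pipe in the frame of post_foot below 0.028 m or z of pipe in the frame of post_foot above 0.048 m).
It fails at once if the carriage runs into the buffer faster than 0.12 m/s (value of joint carriage above 0.45 m and velocity of joint carriage above 0.12 m/s).
It fails at once if the gripper touches the pipe (contact force between the fingers and pipe above 0.5 N).
It fails at once if a bystander is moved more than 30 mm (distance of any of coupon_tall, coupon_short, gauge_case, caliper, marker, scale from where it was at the start of the episode above 0.03 m).
It also fails if it takes over 38 s, if anything falls off the work surface, if the arm or the gripper's body presses on something with over 40 N, if the wrist force passes 120 N, or if a joint passes its speed limit or range.

ROBOT

A 6-joint arm with a two-finger parallel gripper is mounted at the origin on the work surface. World frame = base frame: x ahead of the robot, y to its left, z up, the work surface at z = 0. Lengths are in m, angles in degrees, forces in N, time in s.
With the tool pointing down it reaches from about 0.375 to 0.975 m from the base axis. Payload 3.8 kg.
Tool frame: the origin (TCP) lies at the very end of the fingers, on their centre line; the grasp point (between the pads) lies ctrl.grip_point_offset behind it (ctrl.grip_point_offset is the distance from the TCP to the grasp point, in m); z points along the fingers, y is the line along which they close (so a half turn about z gives the same grasp; the last joint's range is limited). The gripper opens to 88 mm and grips with 3 to 60 N. Pads are 18 mm wide; open, the fingers measure 123 mm over their backs; the gripper's body (75 mm by 187 mm) begins 45 mm behind the grasp point.
Start: joints at [-77.687, 15.12, 91.902, -0, 72.978, -2.114], TCP at [0.168, -0.654, 0.239] pointing down, gripper open.
Joint ranges: [-150.88, 150.88], [-54.13, 125.18], [17.81, 147.31], [-75.09, 255.09], [0, 152.58], [-146.25, 146.25]. Speed limits (degrees/s): [147.25, 147.25, 180, 180, 180, 180].

INTERFACE

Orientations are given as [roll, pitch, yaw] about the fixed x, y, z axes, in that order (R = Rz(yaw) Ry(pitch) Rx(roll)).
In Python, from cell import ctrl gives the robot as it stands. The module is installed in compiled form; this text tells all that it offers.
- The arm moves only by the tool arm_command, never from a script. Its argument "plan" is a list of rows, each a list of 4 numbers: the shift along the tool's x, y, z in mm, then the turn about the tool's z in rad. A call has 1 to 8 rows; each row is the pose to reach, as a shift and turn from the pose commanded when the call began, along the tool's axes at that moment; what a row does not reach only later rows make up. A row lasts 1/8 s, in which the tool goes at most 62.5 mm and 10.7 degrees, less where a joint would pass 70% of its speed; a pose out of reach is approached as far as the arm can. A call with a gripper value outside its range is refused whole. "fingers" is the finger opening in mm, from 0 to 88.1, set as the call begins (left out, the last holds). The fingers move at their own pace and stop on an object; "force" is the grip in N (left out, the last holds). Time passes only in rows, so rows that repeat a pose let the fingers close. It gives the time, the measured TCP pose, the force, the opening and the grip force at its end, in the units of the state.
- ctrl.observe(): the state, without advancing time (a new reading comes with each control period).
- ctrl.grab_frame(name): name is "scene" or "top"; returns a dict with "frame" (400x640x3 uint8, red, green, blue), "z_map" (400x640 float32, m along the optical axis (not along the pixel's ray), 0 where there is no reading), "fx", "fy", "cx", "cy" (pixels), "position" and "attitude" of the camera in the world. Camera axes: x right, y up, looking along -z (the intrinsics and any distortion apply to the point x, -y, -z); pixel columns grow to the right and rows downward; lengths in m; the calibration is good to about 2 mm. A picture is of the moment at which its call begins.
- ctrl.job_done(): hands the job in; it is judged then, once.
Trained networks look in a picture, given as the dict that the camera call returned (one of the last four; its "shot" number tells which), for a name from the list of things; names that differ only in an ending like _2 or _b are one class to them, and where a whole thing is asked for, a point or a joint stands for the part that bears it (a point fixed in the world has none). Each returns a list of dicts, best first, with "score" (0 to 1); they miss things now and then, are a little off and sometimes report something else, mostly with a low value. They report only what shows in the picture. A call takes as long as a camera call. They do not tell look-alikes from the thing itself.
- ctrl.silhouettes(query, picture): "region" (400x640 bool, what is visible of it) and "centre" ([column, row] in pixels, amid what is visible of it).
The state is a dict: "t": time; "joint_positions": joint angles; "joint_vel": joint speeds; "joint_torque": joint torques, N m; "tool_pos": TCP position; "tool_rot": TCP orientation; "wrist_force": force on the tool from outside, world axes, zero at the start; "ft_torque": the same for the moment, N m; "width": finger opening in m; "finger_force": force on a finger pad.
Only numpy, scipy, OpenCV 4.12 (cv2) and the standard library are available. Lean on these libraries where they do the work, as an engineer would, in place of code of your own. Each camera call takes 0.05 s, during which the arm holds its last target. There are 200 camera calls.

## Working session

There is one attempt and no reset: what is moved stays moved. The work goes in short steps, Python scripts to look and compute and a tool call to move; the robot and the scene stay as the last step left them, time stands still between calls to the robot, and variables do not carry over. Pictures are saved under pics/ and viewed, at most 10 in all, crops included, and the job is handed in when it is done.

Besides the shell and the picture viewer there is one more tool, called after "Call:" as name(argument=value, ...), one argument or row to a line, values as JSON. arm_command: Moves the arm, as the interface text tells. Its arguments: {"type":"object","properties":{"plan":{"type":"array","items":{"type":"array","items":{"type":"number"}}},"fingers":{"type":"number"},"force":{"type":"number"}},"required":["plan"]}

```bash
mkdir -p pics; cat > h.py <<'E'
import numpy as np, cv2
from cell import ctrl
from scipy.spatial.transform import Rotation as R
def att(p):
    a=np.array(p['attitude'],float)
    if a.shape==(3,3): return a
    if a.size==4: return None
    return R.from_euler('xyz',a,degrees=True).as_matrix()
def cloud(p):
    z=p['z_map']; v,u=np.mgrid[0:400,0:640]
    c=np.stack([(u-p['cx'])/p['fx']*z,-(v-p['cy'])/p['fy']*z,-z],-1)
    w=c@att(p).T+np.array(p['position']); w[z==0]=np.nan
    return w
E
python3 - <<'E'
from h import *
print(ctrl.observe(), ctrl.grip_point_offset)
for n in ['scene','top']:
    p=ctrl.grab_frame(n); cv2.imwrite(f'pics/{n}0.png',p['frame'][:,:,::-1])
    print(n,{k:p[k] for k in p if k not in('frame','z_map')})
    w=cloud(p)
    for q in ['rack','carriage','post_top','plunger','pad_top','pipe','coupon_tall','coupon_short','gauge_case','caliper','marker','scale']:
        try:
            for d in ctrl.silhouettes(q,p)[:3]:
                m=d['region']; pts=w[m]; print(q,round(d['score'],2),np.round(d['centre']),m.sum(),np.round(np.nanmedian(pts,0),3),'top',np.round(np.nanpercentile(pts[:,2],97),3))
        except Exception as e: print(q,e)
E
```

```text
{'t': 0.0, 'joint_positions': array([-7.76875955e+01,  1.51683084e+01,  9.19787150e+01, -1.06574983e-03,
        7.29782813e+01, -2.11329652e+00]), 'joint_vel': array([-0.08020045,  0.04085444,  0.11552555, -0.02810426, -0.14064866,
        0.04331564]), 'joint_torque': array([ 1.35152459e-03, -5.02108955e+01, -3.56878960e+01,  7.30476715e-02,
        2.94300076e-02, -1.88342128e-04]), 'tool_pos': array([ 0.16801311, -0.65303658,  0.23742194]), 'tool_rot': array([-1.79874743e+02, -3.60299991e-03,  1.44260102e+01]), 'wrist_force': array([ 0.52115744, -0.65693186, -0.30985609]), 'ft_torque': array([ 0.00697596, -0.04476743, -0.0303475 ]), 'finger_force': 0.0, 'width': 0.08809965679138945} 0.0187
scene {'fx': 503.4156634707701, 'fy': 503.4156634707701, 'cx': 314.9771059815751, 'cy': 198.84386914811083, 'position': array([1.54305886, 0.14813998, 0.81610809]), 'attitude': array([ 5.71786236e+01, -3.61805982e-02,  9.88142839e+01]), 'shot': 1}
rack 0.71 [284. 257.] 663 [ 0.587 -0.082  0.044] top 0.133
rack 0.66 [305. 284.] 18741 [ 0.707 -0.006  0.014] top 0.12
carriage 0.95 [394. 256.] 2185
[... 1393 characters left out ...]
 [ 0.583 -0.048  0.046] top 0.134
pipe 0.64 [260. 224.] 320 [0.479 0.24  0.038] top 0.047
pipe 0.61 [260. 162.] 344 [0.662 0.208 0.151] top 0.159
coupon_tall 0.78 [460. 230.] 237 [ 0.438 -0.432  0.082] top 0.091
coupon_short 0.72 [274. 254.] 269 [0.369 0.192 0.05 ] top 0.056
coupon_short 0.31 [399. 247.] 156 [ 0.392 -0.242  0.016] top 0.022
gauge_case 0.88 [205. 237.] 953 [0.433 0.429 0.031] top 0.038
caliper 0.77 [223. 280.] 492 [0.28  0.366 0.008] top 0.018
marker 0.62 [272. 170.] 1110 [0.648 0.195 0.1  ] top 0.168
marker 0.55 [396. 246.] 179 [ 0.392 -0.24   0.016] top 0.022
scale 0.73 [431. 265.] 530 [ 0.32  -0.356  0.004] top 0.011
scale 0.73 [206. 238.] 945 [0.434 0.428 0.031] top 0.038
```

View pics/scene0.png

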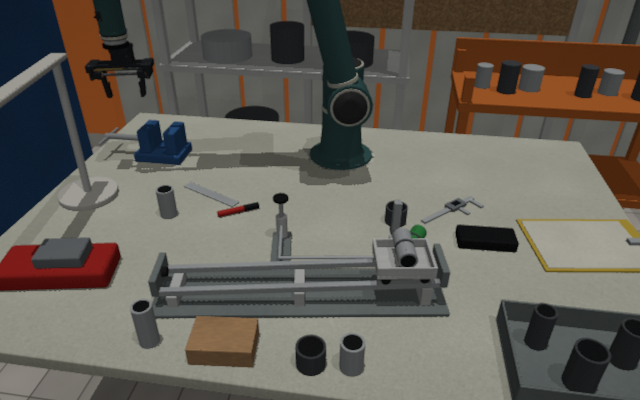

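View pics/top0.png

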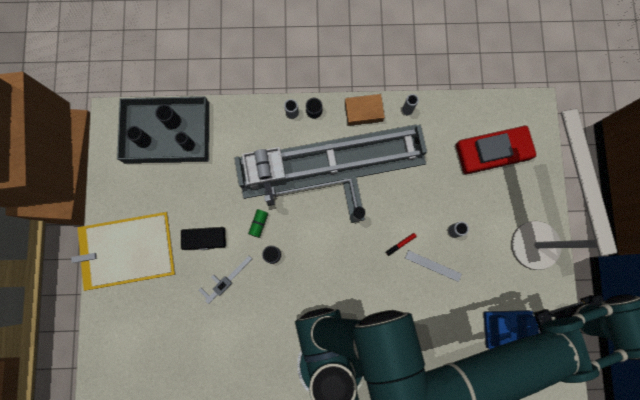

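```bash
python3 - <<'E'
from h import *
from scipy.optimize import least_squares
S={}
for n in ['scene','top']:
    p=ctrl.grab_frame(n); w=cloud(p); x,y,z=w[...,0],w[...,1],w[...,2]
    near=(x>.45)&(x<.95)&(abs(y)<.4)
    pad=near&(z>.125)&(z<.14)&(x<.65)&(y<.0)
    post=near&(z>.170)&(z<.185)&(y>0.1)
    base=near&(z>.006)&(z<.022)
    for k,m in dict(pad=pad,post=post).items():
        c=w[m]; print(n,k,m.sum(),np.round(np.median(c,0),4),np.round(c.min(0),3),np.round(c.max(0),3))
    m=np.zeros((400,640),np.uint8)
    for d in ctrl.silhouettes('rack',p)[:2]: m|=d['region'].astype(np.uint8)
    b=w[(m>0)&base][:,:2].astype(np.float32)
    print('base rect',cv2.minAreaRect(b),len(b))
    f=p['frame'][:,:,::-1]
    cr=f[140:230,225:435] if n=='top' else f[190:300,240:460]
    S[n]=cv2.resize(cr,(780,400 if n=='scene' else 334),interpolation=cv2.INTER_CUBIC)
    # pipe top
    d=[d for d in ctrl.silhouettes('pipe',p)]
    for e in d:
        c=w[e['region']]; c=c[c[:,2]>.148]
        if len(c)>30: print('pipe',len(c),np.round(np.median(c,0),4))
    rim=near&(z>.113)&(z<.124)&(y>.05)
    print('rim',cv2.minAreaRect(w[rim][:,:2].astype(np.float32)))
cv2.imwrite('pics/crop.png',np.vstack([S['scene'],S['top']])[:600] if 0 else cv2.resize(np.vstack([S['scene'],S['top']]),(600,564)))
E
```

```text
scene pad 127 [ 0.5    -0.1029  0.1312] [ 0.476 -0.123  0.126] [ 0.519 -0.084  0.136]
scene post 46 [0.5479 0.1873 0.1761] [0.537 0.178 0.17 ] [0.555 0.197 0.179]
base rect ((0.6240479946136475, -0.03224286437034607), (0.30760887265205383, 0.6591210961341858), 9.491283416748047) 9554
pipe 425 [0.6685 0.2059 0.1542]
rim ((0.6248177886009216, 0.20111681520938873), (0.18411225080490112, 0.12688903510570526), 9.01633071899414)
top pad 104 [ 0.4943 -0.099   0.1298] [ 0.476 -0.118  0.125] [ 0.512 -0.082  0.137]
top post 31 [0.5438 0.1895 0.175 ] [0.535 0.182 0.17 ] [0.552 0.199 0.183]
base rect ((0.6233267784118652, -0.03272801637649536), (0.3055975139141083, 0.6666995882987976), 9.38559341430664) 3904
pipe 262 [0.6612 0.2103 0.1529]
pipe 47 [0.541  0.1902 0.1727]
rim ((0.6217937469482422, 0.21660450100898743), (0.18141478300094604, 0.15019270777702332), 9.07236385345459)
```

View pics/crop.png

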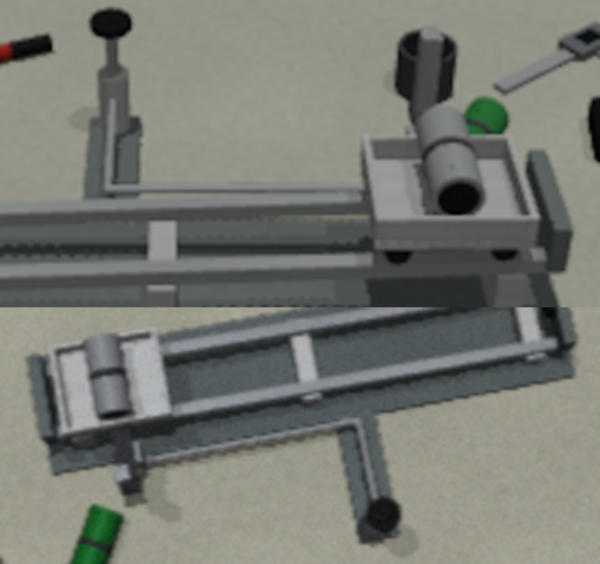

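Call:
arm_command(
  plan=[
    [38,-38,0,-0.13],
    [76,-76,0,-0.26],
    [114,-114,0,-0.39],
    [152,-152,0,-0.52],
    [190,-190,0,-0.65],
    [228,-228,0,-0.78],
    [266,-266,0,-0.91],
    [304,-304,0,-1.04],
  ],
  fingers=88,
)

```text
t: 2.6
tool_pos: [0.3875, -0.2821, 0.2391]
tool_rot: [179.9, 0.0, 74.2]
wrist_force: [0.7, 0.3, 0.5]
width: 0.0879
finger_force: 0.0
```

Call:
arm_command(
  plan=[
    [34,9,13,-0.073],
  ],
  fingers=0,
  force=10,
)

```text
t: 2.72
tool_pos: [0.4065, -0.2519, 0.2271]
tool_rot: [179.8, 0.1, 78.4]
wrist_force: [0.8, -0.2, 0.2]
width: 0.0803
finger_force: 0.0
```

Call:
arm_command(
  plan=[
    [34,9,13,-0.073],
  ],
)

```text
t: 2.85
tool_pos: [0.4215, -0.2207, 0.213]
tool_rot: [179.9, 0.0, 82.6]
wrist_force: [0.3, -0.6, -0.4]
width: 0.0703
finger_force: 0.0
```

```bash
cat >> h.py <<'E'
O=np.array([.7012,-.0183]); YAW=9.2
def rk(x,y): 
    a=np.deg2rad(YAW); return O+np.array([x*np.cos(a)-y*np.sin(a),x*np.sin(a)+y*np.cos(a)])
def delta(xy,z,yaw=99.2):
    s=ctrl.observe(); p=s['tool_pos']; w=np.deg2rad(s['tool_rot'][2])
    d=np.array(xy)-p[:2]; 
    return np.round([1e3*(d[0]*np.cos(w)+d[1]*np.sin(w)),1e3*(d[0]*np.sin(w)-d[1]*np.cos(w)),1e3*(p[2]-z)],1), round(float(w-np.deg2rad(yaw)),3), np.round(p,4), s['tool_rot'], s['wrist_force'],s['width']
E
python3 -c "
from h import *
print(rk(-.215,-.05),delta(rk(-.215,-.05),.150))"
```

```text
[ 0.49695976 -0.10203127] (array([127.5,  59.4,  63. ]), -0.29, array([ 0.4215, -0.2207,  0.213 ]), array([1.79913815e+02, 3.65834177e-02, 8.25573535e+01]), array([ 0.29247052, -0.61137516, -0.39808376]), 0.07029318489096366)
```

Call:
arm_command(
  plan=[
    [30,15,10,-0.07],
    [65,30,25,-0.15],
    [100,45,45,-0.22],
    [127,59,60,-0.29],
    [127,59,63,-0.29],
    [127,59,63,-0.29],
  ],
)

```text
t: 3.6
tool_pos: [0.4956, -0.1042, 0.1497]
tool_rot: [-180.0, 0.0, 99.0]
wrist_force: [0.3, -0.2, 0.6]
width: 0.0099
finger_force: 0.0
```

```bash
python3 - <<'E'
from h import *
print(delta(rk(-.215,-.05),.132))
p=ctrl.grab_frame('scene'); cv2.imwrite('pics/s1.png',cv2.resize(p['frame'][130:300,200:460,::-1],(780,510)))
E
```

```text
(array([ 2. ,  1.7, 17.7]), -0.004, array([ 0.4956, -0.1042,  0.1497]), array([-1.79961416e+02,  1.55266309e-02,  9.89721713e+01]), array([ 0.27265948, -0.1708171 ,  0.62907636]), 0.009899129315342115)
```

View pics/s1.png

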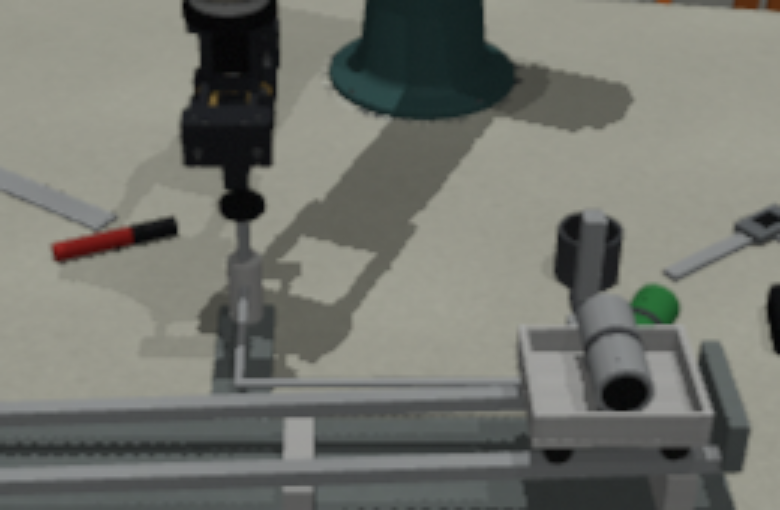

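Call:
arm_command(
  plan=[
    [2,2,6,0],
    [2,2,12,0],
    [2,2,16,0],
    [2,2,17,0],
    [2,2,18,0],
  ],
)

```text
t: 4.28
tool_pos: [0.4976, -0.1016, 0.1317]
tool_rot: [180.0, 0.0, 99.0]
wrist_force: [0.3, 0.1, 0.6]
width: 0.0003
finger_force: 0.0
```

Call:
arm_command(
  plan=[
    [0,0,1,0],
    [0,0,2,0],
  ],
)

```text
t: 4.53
tool_pos: [0.4978, -0.1016, 0.13]
tool_rot: [180.0, 0.0, 99.0]
wrist_force: [-0.1, 0.3, 3.0]
width: 0.0003
finger_force: 1.2
```

Call:
arm_command(
  plan=[
    [0,0,1,0],
    [0,0,2,0],
  ],
)

```text
t: 4.78
tool_pos: [0.4977, -0.1016, 0.1279]
tool_rot: [180.0, 0.0, 99.0]
wrist_force: [-0.9, 0.7, 2.4]
width: 0.0007
finger_force: 1.2
```

Call:
arm_command(
  plan=[
    [0,0,2,0],
    [0,0,4,0],
  ],
)

```text
t: 5.03
tool_pos: [0.4977, -0.1016, 0.1237]
tool_rot: [180.0, 0.0, 99.0]
wrist_force: [-0.8, 0.1, 2.4]
width: 0.0002
finger_force: 1.2
```

```bash
cat >> h.py <<'E'
def q_est(cam='scene'):
    t=ctrl.observe()['t']; p=ctrl.grab_frame(cam); w=cloud(p).reshape(-1,3)
    a=np.deg2rad(YAW); d=w[:,:2]-O; x=d[:,0]*np.cos(a)+d[:,1]*np.sin(a); y=-d[:,0]*np.sin(a)+d[:,1]*np.cos(a); z=w[:,2]
    z=z+.034*(.23-y)  # undo slope
    ok=(abs(y)<.32)
    pipe=ok&(abs(x)<.04)&(z>.135)&(z<.16)
    rim=ok&(abs(x)<.055)&(z>.108)&(z<.122)
    yp=np.mean(y[pipe]); r=np.percentile(y[rim],[2,98]); 
    f=open('log.txt','a'); r_=[t,.23-yp,.23-r.mean()]; f.write(' '.join(map(str,r_))+'\n'); f.close()
    return np.round(r_+[r[1]-r[0],pipe.sum(),rim.sum()],4)
E
python3 -c "
from h import *
print(q_est(),q_est('top'),q_est()); s=ctrl.observe(); print(s['tool_pos'],s['wrist_force'],s['width'])"
```

```text
[5.025e+00 5.300e-03 1.600e-03 1.256e-01 4.640e+02 6.780e+02] [ 5.075e+00 -9.000e-04  2.267e-01  6.244e-01  3.020e+02  2.160e+02] [5.125e+00 5.100e-03 1.600e-03 1.254e-01 4.730e+02 6.600e+02]
[ 0.49767042 -0.10156784  0.12342844] [-0.18274998 -0.17438171  0.89132778] 0.00026767230257196124
```

```bash
rm -f log.txt; cat > pred.py <<'E'
from h import *
from scipy.integrate import solve_ivp
from scipy.optimize import least_squares
def traj(M,t0,ts):
    f=lambda t,s:[s[1],.333-.04/M-.8*s[1]/M]
    e=max(ts.max(),t0+.01)
    s=solve_ivp(f,(t0,e),[0,0],dense_output=True,rtol=1e-6).sol
    return np.where(ts>t0,s(np.maximum(ts,t0)),0)
print(q_est())
L=np.atleast_2d(np.loadtxt('log.txt')); t,q=L[:,0],L[:,2]-.0016
T0=5.25
r=least_squares(lambda v:np.r_[(traj(v[0],v[1],t)[0]-q)/.002,(v[0]-.81)/.15,(v[1]-T0)/.1],[.81,T0])
n=ctrl.observe()['t']; ts=n+np.arange(0,13)*.125
qq=traj(*r.x,ts); print('M,t0',r.x,'now',n); print('q',np.round(qq[0]*1e3)); print('v',np.round(qq[1],3))
s=ctrl.observe(); a=np.deg2rad(YAW); d=s['tool_pos'][:2]-O
print('tool rack xy',np.round([d[0]*np.cos(a)+d[1]*np.sin(a),-d[0]*np.sin(a)+d[1]*np.cos(a)],4),s['tool_pos'][2],s['tool_rot'][2],s['width'],s['wrist_force'])
E
```

Call:
arm_command(
  plan=[
    [0,0,6,0],
    [0,0,11,0],
    [0,0,11,0],
  ],
)

```text
t: 5.55
tool_pos: [0.4979, -0.1017, 0.1142]
tool_rot: [180.0, 0.0, 99.0]
wrist_force: [-4.7, 1.2, 12.7]
width: 0.0006
finger_force: 6.7
```

Call:
arm_command(
  plan=[
    [0,0,-22,0],
    [25,42,-26,0],
    [65,80,-20,0],
    [100,95,-13,0],
  ],
  fingers=40,
)

```text
t: 6.05
tool_pos: [0.5775, 0.0135, 0.1253]
tool_rot: [179.9, 0.0, 99.0]
wrist_force: [-0.0, 0.5, 0.4]
width: 0.0382
finger_force: 0.0
```

```bash
python3 pred.py
```

```text
[6.050e+00 8.490e-02 8.270e-02 1.253e-01 4.530e+02 6.370e+02]
M,t0 [0.83912622 5.19459673] now 6.1
q [ 89. 112. 136. 162. 189. 217. 246. 276. 307. 339. 371. 404. 438.]
v [0.173 0.187 0.2   0.211 0.221 0.23  0.238 0.244 0.251 0.256 0.261 0.265
 0.269]
tool rack xy [-0.1171  0.055 ] 0.12388508349081816 99.06341650996268 0.03969350091503975 [1.17821441 2.90597897 0.35619349]
```

Call:
arm_command(
  plan=[
    [-5,-3,0,0],
  ],
)

```text
t: 6.22
tool_pos: [0.573, 0.0075, 0.1244]
tool_rot: [-179.9, -0.0, 99.2]
wrist_force: [-1.1, 0.1, 0.3]
width: 0.0403
finger_force: 0.0
```

```bash
python3 pred.py
```

```text
[6.225e+00 1.183e-01 1.595e-01 2.113e-01 4.510e+02 6.390e+02]
M,t0 [1.46345196 5.17356167] now 6.275
q [153. 186. 221. 259. 299. 341. 384. 429. 476. 525. 575. 626. 678.]
v [0.253 0.273 0.292 0.31  0.326 0.342 0.356 0.369 0.382 0.394 0.405 0.415
 0.424]
tool rack xy [-0.1231  0.0445] 0.1246594052906587 99.08049936434846 0.03984808735075192 [-0.28321029 -0.58510935  0.28288711]
```

Call:
arm_command(
  plan=[
    [10,3,0,0],
  ],
)

```text
t: 6.4
tool_pos: [0.5745, 0.0156, 0.1255]
tool_rot: [-180.0, 0.0, 98.9]
wrist_force: [-0.0, 0.1, -0.7]
width: 0.04
finger_force: 0.0
```

```bash
sed -i "s/L\[:,2\]-.0016/L[:,1]-.0036/" pred.py; python3 pred.py
```

```text
[6.400e+00 1.551e-01 3.153e-01 4.467e-01 4.510e+02 6.230e+02]
M,t0 [0.93677797 5.20814758] now 6.45
q [162. 190. 220. 252. 284. 317. 352. 387. 423. 459. 496. 534. 572.]
v [0.222 0.234 0.245 0.254 0.263 0.271 0.278 0.284 0.29  0.295 0.299 0.304
 0.307]
tool rack xy [-0.119   0.0551] 0.12576773595693225 98.87611129395991 0.03996788257194742 [0.54375749 0.86534781 0.94036004]
```

Call:
arm_command(
  plan=[
    [-17,0,1,0],
    [-45,0,2,0],
    [-77,0,3,0],
    [-108,0,4,0],
    [-134,0,5,0],
    [-154,0,5,0],
    [-166,0,6,0],
    [-170,0,6,0],
  ],
  fingers=10,
  force=10,
)

```text
t: 7.45
tool_pos: [0.6001, -0.1529, 0.1196]
tool_rot: [-179.8, 0.0, 98.9]
wrist_force: [-6.9, -1.5, 3.3]
width: 0.0177
finger_force: 10.0
```

Call:
arm_command(
  plan=[
    [0,0,0,0],
    [0,0,0,0],
  ],
)

```text
t: 7.7
tool_pos: [0.5999, -0.152, 0.1196]
tool_rot: [-179.8, -0.0, 99.0]
wrist_force: [-7.0, -1.6, 2.7]
width: 0.0177
finger_force: 10.0
```

```bash
python3 - <<'E'
from h import *
print(q_est(),delta(rk(-.12,-.115),.119))
p=ctrl.grab_frame('scene'); cv2.imwrite('pics/s2.png',cv2.resize(p['frame'][130:320,130:460,::-1],(780,450)))
E
```

```text
[7.700e+00 3.487e-01 3.517e-01 1.250e-01 4.480e+02 6.570e+02] (array([0.8, 1.3, 0.6]), -0.004, array([ 0.5999, -0.152 ,  0.1196]), array([-1.79808239e+02, -1.14717879e-02,  9.89865501e+01]), array([-6.30125213, -1.18405316,  3.44824449]), 0.017818523024145144)
```

View pics/s2.png

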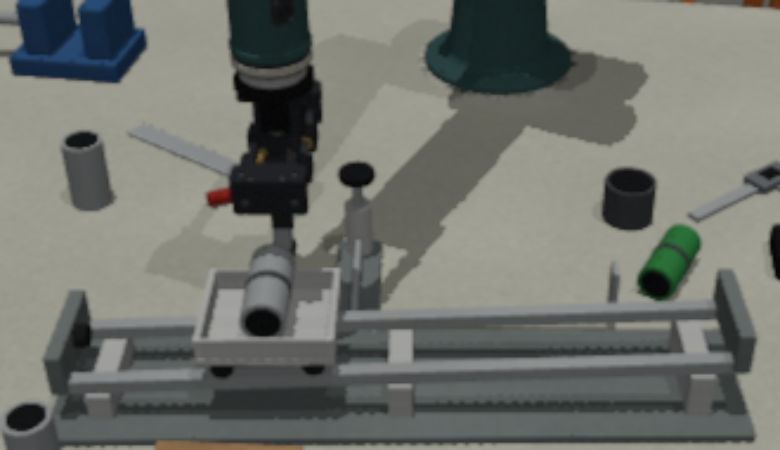

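Call:
arm_command(
  plan=[
    [0,0,0,0],
    [0,0,0,0],
    [0,0,0,0],
    [0,0,0,0],
    [0,0,0,0],
    [0,0,0,0],
    [0,0,0,0],
    [0,0,0,0],
  ],
)

```text
t: 8.8
tool_pos: [0.6, -0.1518, 0.1196]
tool_rot: [-179.8, -0.0, 99.0]
wrist_force: [-6.6, -1.0, 4.2]
width: 0.0179
finger_force: 10.0
```

```bash
python3 -c "
from h import *
print(q_est(),delta(rk(-.12,-.115),.119))"
```

```text
[8.800e+00 3.484e-01 3.517e-01 1.258e-01 4.510e+02 6.670e+02] (array([0.6, 1.3, 0.6]), -0.004, array([ 0.6   , -0.1518,  0.1196]), array([-1.79811799e+02, -1.00657466e-02,  9.89973699e+01]), array([-7.58811232, -2.05992652,  2.53424141]), 0.017792404503320383)
```

Call:
arm_command(
  plan=[
    [-2,0,0,0],
    [-6,0,0,0],
    [-12,0,0,0],
    [-19,0,1,0],
    [-26,0,1,0],
    [-33,0,1,0],
    [-40,0,1,0],
    [-47,0,2,0],
  ],
)

```text
t: 9.85
tool_pos: [0.6077, -0.1986, 0.118]
tool_rot: [-179.9, 0.0, 99.0]
wrist_force: [-7.3, -1.7, 6.7]
width: 0.018
finger_force: 10.0
```

Call:
arm_command(
  plan=[
    [-7,0,0,0],
    [-14,0,0,0],
    [-21,0,1,0],
    [-28,0,1,0],
    [-35,0,1,0],
    [-41,0,1,0],
    [-45,0,1,0],
    [-47,0,2,0],
  ],
)

```text
t: 10.85
tool_pos: [0.6154, -0.2451, 0.1164]
tool_rot: [-179.9, 0.0, 99.0]
wrist_force: [-8.3, -0.7, 8.6]
width: 0.0179
finger_force: 10.0
```

```bash
python3 -c "
from h import *
print(q_est(),delta(rk(-.12,-.23),.115))"
```

```text
[1.085e+01 4.415e-01 4.462e-01 1.261e-01 4.570e+02 6.770e+02] (array([-19.5,   1. ,   1.4]), -0.004, array([ 0.6155, -0.2454,  0.1164]), array([-1.79908539e+02,  5.92019907e-02,  9.89881354e+01]), array([-7.62243065, -2.07694087,  4.3907129 ]), 0.01805107636578951)
```

Call:
arm_command(
  plan=[
    [-2,0,0,0],
    [-4,0,0,0],
    [-6,0,0,0],
    [-8,0,0,0],
    [-10,0,0,0],
    [-12,0,0,0],
  ],
)

```text
t: 11.65
tool_pos: [0.6173, -0.2566, 0.116]
tool_rot: [-179.9, 0.0, 99.0]
wrist_force: [-4.5, -1.8, 3.5]
width: 0.0179
finger_force: 10.0
```

Call:
arm_command(
  plan=[
    [-1,0,0,0],
    [-2,0,0,0],
    [-3,0,0,0],
  ],
)

```text
t: 12.02
tool_pos: [0.6178, -0.2593, 0.1159]
tool_rot: [-179.9, -0.0, 99.0]
wrist_force: [-6.5, 0.7, 3.4]
width: 0.018
finger_force: 10.0
```

```bash
python3 -c "
from h import *
print(q_est(),delta(rk(-.12,-.23),.115))"
```

```text
[1.2025e+01 4.5540e-01 4.6880e-01 1.4260e-01 4.5700e+02 6.9100e+02] (array([-5.5,  0.9,  0.9]), -0.004, array([ 0.6178, -0.2593,  0.1159]), array([-1.79909009e+02, -2.09269662e-02,  9.89859774e+01]), array([-5.64649005, -0.91022203,  2.77764448]), 0.018069405095185422)
```

Call:
arm_command(
  plan=[
    [-1,0,0,0],
    [-2,0,0,0],
  ],
)

```text
t: 12.32
tool_pos: [0.6178, -0.2593, 0.1159]
tool_rot: [-179.9, -0.2, 99.0]
wrist_force: [-7.0, 7.0, 5.7]
width: 0.0179
finger_force: 10.0
```

Call:
arm_command(
  plan=[
    [-1,0,0,0],
    [-1,0,0,0],
  ],
)

```text
t: 12.58
tool_pos: [0.6178, -0.2594, 0.1159]
tool_rot: [-179.9, -0.3, 99.0]
wrist_force: [-7.5, 6.6, 6.8]
width: 0.0177
finger_force: 10.0
```

Call:
arm_command(
  plan=[
    [1,0,0,0],
    [2,0,0,0],
    [2,0,0,0],
  ],
)

```text
t: 12.95
tool_pos: [0.6178, -0.2593, 0.1159]
tool_rot: [-179.9, -0.1, 99.0]
wrist_force: [-7.2, 2.5, 4.0]
width: 0.018
finger_force: 10.0
```

Call:
arm_command(
  plan=[
    [0,0,0,0],
    [0,0,0,0],
    [0,0,0,0],
    [0,0,0,0],
  ],
  fingers=40,
)

```text
t: 13.45
tool_pos: [0.619, -0.2596, 0.1157]
tool_rot: [180.0, 0.0, 99.0]
wrist_force: [-0.3, -0.4, 0.3]
width: 0.0396
finger_force: 0.0
```

Call:
arm_command(
  plan=[
    [0,0,-10,0],
    [0,0,-30,0],
    [0,0,-60,0],
    [0,0,-90,0],
    [0,0,-120,0],
    [0,-20,-140,0],
    [0,-40,-140,0],
    [0,-40,-140,0],
  ],
)

```text
t: 14.45
tool_pos: [0.5779, -0.266, 0.2559]
tool_rot: [-180.0, 0.0, 98.9]
wrist_force: [1.3, -0.0, -0.8]
width: 0.0401
finger_force: 0.0
```

```bash
python3 - <<'E'
from h import *
print(q_est(),delta(rk(-.12,-.23),.115))
p=ctrl.grab_frame('scene'); cv2.imwrite('pics/s3.png',cv2.resize(p['frame'][100:360,100:500,::-1],(780,507)))
E
```

```text
[1.445e+01 4.556e-01 4.600e-01 1.252e-01 4.470e+02 6.910e+02] (array([ -5.2,  40.9, 140.2]), -0.005, array([ 0.5783, -0.2658,  0.2552]), array([-1.79977439e+02, -3.21747374e-02,  9.89391218e+01]), array([ 0.54633046,  0.10984497, -0.33656512]), 0.03997422896409846)
```

View pics/s3.png

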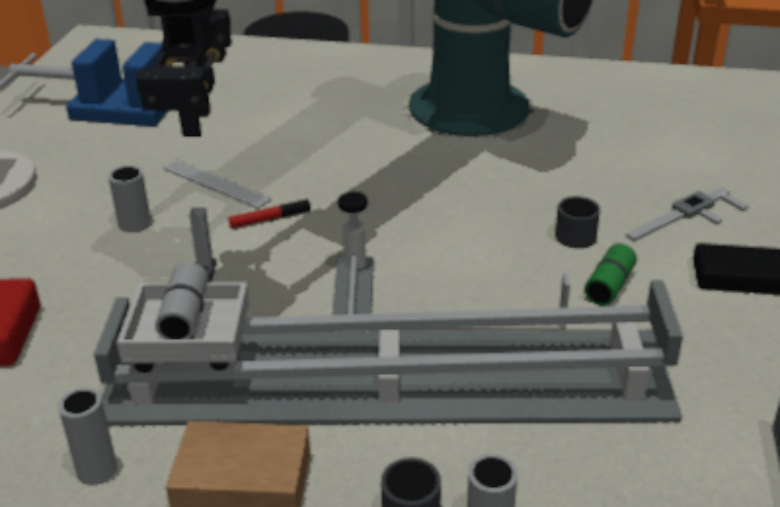

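The picture shows the carriage against the buffer (crop ~115,340), the pipe on its rests (~182,300), the plunger down (~352,203) and the gripper clear. I'm handing the job in.

```bash
python3 -c "
from h import *
print(ctrl.job_done())"
```

```text
the job is handed in; nothing more can be done
None
```

The job is handed in (no verdict came back): I caught the carriage at about 0.35 m travel, held it still for over a second, then eased it onto the buffer and released it; the last picture shows the pipe on its rests, the plunger down and the gripper clear.

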